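# Wedge the bench splash gate so it cannot swing

### The arm

A 6-joint arm with a two-finger parallel gripper is mounted at the origin on the work surface. World frame = base frame: x ahead of the robot, y to its left, z up, the work surface at z = 0. Lengths are in m, angles in degrees, forces in N, time in s.
With the tool pointing down it reaches from about 0.325 to 0.75 m from the base axis. Payload 7.6 kg.
Tool frame: the origin (TCP) lies between the finger pads; the fingertips stand 17 mm ahead of it and the grasp point (between the pads) lies 2 mm behind it; z points along the fingers, y is the direction in which the jaws open and shut (so a half turn about z gives the same grasp; the last joint's range is limited). The gripper opens to 85 mm and grips with 20 to 120 N. Pads are 22 mm wide; open, the fingers measure 114 mm over their backs; the gripper's body (76 mm by 85 mm) begins 54 mm behind the grasp point. The pads swing forward as they close: fully open they stand 13 mm farther back than shut.
Start: joints at [-78.054, 2.991, 80.254, -0, 96.75, -4.028], TCP at [0.145, -0.505, 0.248] pointing down, gripper open.
Joint ranges: [-166.34, 166.34], [-52.06, 124.39], [6.96, 135.62], [-60.46, 240.46], [14.63, 156.25], [-167.68, 167.68]. Speed limits (degrees/s): [147.25, 147.25, 172.46, 180, 180, 180].

### API

Orientations are given as [roll, pitch, yaw] about the fixed x, y, z axes, in that order (R = Rz(yaw) Ry(pitch) Rx(roll)).
In Python, from plant import status, optics, ctrl, look_for, cut_out gives the robot as it stands.
- The arm moves only by the tool carry_out, never from a script. Its argument "plan" is a list of rows, each an object of numbers: "x", "y", "z": the shift along the tool's x, y, z in cm; "rx", "ry", "rz": the turn, a rotation vector about the tool's x, y, z in degrees; "gripper": the closure, from -1 (fully open) to 1 (shut), so that 0 is half open. A call has exactly 5 rows; each row is the pose to reach, as a shift and turn from the pose commanded when the call began, along the tool's axes at that moment; what a row does not reach only later rows make up. A row lasts 1/8 s, in which the tool goes at most 62.5 mm and 10.7 degrees, less where a joint would pass 70% of its speed; a pose out of reach is approached as far as the arm can. A call with a gripper value outside its range is refused whole. The fingers move at their own pace and stop on an object; the grip force is fixed at half the most. Time passes only in rows, so rows that repeat a pose let the fingers close, or fill a call up. It gives the time, the measured TCP pose, the force and the opening at its end, in the units of the state.
- status.read_state(): the state, without advancing time (a new reading comes with each control period).
- optics.grab_frame(name): name is "scene" or "top" or "wrist"; returns the picture (400x640x3 uint8, blue, green, red); there is no depth.
- optics.camera_params(name): a dict with "fx", "fy", "cx", "cy" (pixels), "world_to_cam" (4x4, takes a point from world to camera coordinates). Camera axes: x right, y down, z forward; pixel columns grow to the right and rows downward; lengths in m; the calibration is good to about 2 mm. A picture is of the moment at which its call begins: read the wrist's pose just before it. camera_params takes no time and is no camera call; for the wrist camera it gives the pose at the moment of the call.
- ctrl.job_done(): hands the job in, once; it reports no verdict.
Trained networks look in the newest picture that a camera, given by its name, has taken for a name from the list of things; names that differ only in an ending like _2 or _b are one class to them, and where a whole thing is asked for, a point or a joint stands for the part that bears it (a point fixed in the world has none). Each returns a list of dicts, best first, with "conf" (0 to 1); they miss things now and then, are a little off and sometimes report something else, mostly with a low value. They report only what shows in the picture. A call takes as long as a camera call. They do not tell look-alikes from the thing itself.
- look_for(camera, thing): "pixel" ([column, row] in pixels, amid what is visible of it).
- cut_out(camera, thing): "region" (400x640 bool, what is visible of it) and "pixel" ([column, row] in pixels, amid what is visible of it).
The state is a dict: "t": time; "q": joint angles; "dq": joint speeds; "joint_efforts": joint torques, N m; "tool_pos": TCP position; "ee_rot": TCP orientation; "force": force on the tool from outside, world axes, zero at the start; "ft_torque": the same for the moment, N m; "opening": finger opening in m.
Only numpy, scipy, OpenCV 4.12 (cv2) and the standard library are available. Lean on these libraries where they do the work, as an engineer would, in place of code of your own. Each camera call takes 0.05 s, during which the arm holds its last target. There are 200 camera calls.

### The job

The little metal splash gate on the lab bench swings on its rod stand. Take the thick wooden wedge with the raised heel (not the flat one), lay it on the bench in line with the gate and tap it thin end first under the gate's free end, towards the hinge, until the gate rides up on it by a few millimetres and is jammed where it stands. Do not swing the gate from its place, and let go of the wedge.

Things in the scene. Friction and masses are not known exactly. Their poses are not given: they have to be found in the camera images.
- wedge_heel (a point): Thick wooden wedge, 160 mm long, 36 wide, 0.1 kg, lying on the bench; +x towards its thin tip. Point: centre of its raised heel, 20 mm above the underside. Grip the heel (60 long in x, 36 wide in y, 40 high). A ramp falls from 24 mm high at the heel's front face, 30 mm ahead, to 4 mm at the tip, 130 mm ahead. The flat wedge, 10 mm thick without heel, is too thin. They may swap places.
- gate_edge (a point): Middle of the free end's lower edge, 14 mm up. Gate: upright metal panel, 210 mm from hinge to free end, 16 thick, top 159 above the bench, 0.6 kg, on a fixed rod stand 220 high, foot radius 45. +x: level, along the gate from the hinge outwards. It swings easily, so push the wedge along -x. The wedge touches with its heel point about 78 mm out; each 5 mm further lifts the gate 1 mm.
- gate (a joint): Swing angle of the gate about its upright hinge, rad, growing anticlockwise seen from above; free between -0.9 and 0.9, stays where it is left.
- gate_lift (a joint): How far the gate has been raised on its lift-off hinge, m: 0 resting on its collar, at most 0.006; the gate falls back by its own weight if nothing holds it up. Pushing the wedge in takes about 5 to 12 N, much more once the lift is at its 6 mm stop.
There are look-alikes about, which are no part of the job. What is shaped like the part that bears wedge_heel but blue or yellow is not meant.

How it is judged:
By the outcome, as a careful person would: the job done as asked, in the order asked, and still so for the second after the job is handed in, with the robot touching nothing.
It also fails if it takes over 48 s, if anything falls off the work surface, if the arm or the gripper's body presses on something with over 40 N, if the wrist force passes 120 N, or if a joint passes its speed limit or range.

## Working session

There is one attempt and no reset: what is moved stays moved. The work goes in short steps, Python scripts to look and compute and a tool call to move; the robot and the scene stay as the last step left them, time stands still between calls to the robot, and variables do not carry over. Pictures are saved under pics/ and viewed, about 8 in all and at most 12, crops included, and the job is handed in when it is done.

Besides the shell and the picture viewer there is one more tool, called after "Request:" by a JSON object that holds its "method" and its "body". carry_out: Moves the arm, as the interface text tells. Its arguments: {"type":"object","properties":{"plan":{"type":"array"}},"required":["plan"]}

```bash
ls; mkdir -p pics; python3 - <<'E'
from plant import status, optics, ctrl, look_for, cut_out
import cv2, numpy as np
s=status.read_state();print(s['t'],s['tool_pos'],s['ee_rot'],s['opening'])
for c in ("scene","top"):
    im=optics.grab_frame(c);cv2.imwrite(f"pics/{c}0.png",im)
    p=optics.camera_params(c);print(c,p['fx'],p['cx'],p['cy'],np.round(p['world_to_cam'],3).tolist())
    for t in ("wedge_heel","gate_edge","gate"):
        print(t,[(np.round(d['pixel'],1).tolist(),round(d['conf'],2)) for d in look_for(c,t)])
E
```

```text
pics
0.0 [ 0.14443946 -0.50444928  0.24747765] [-1.79910484e+02 -6.43970322e-03  1.59728810e+01] 0.08495295469314797
scene 487.12658729458326 322.0004610711044 200.23587270941607 [[0.064, 0.998, -0.02, -0.018], [0.751, -0.061, -0.658, -0.39], [-0.657, 0.028, -0.753, 1.766], [0.0, 0.0, 0.0, 1.0]]
wedge_heel [([163.7, 265.5], 0.96), ([228.5, 229.0], 0.75), ([339.1, 159.3], 0.7), ([336.6, 245.3], 0.59)]
gate_edge [([424.3, 184.4], 0.92)]
gate [([427.4, 186.0], 0.77)]
top 393.09085121081347 315.7429493448516 200.1622390276779 [[0.025, -1.0, 0.004, -0.057], [-0.998, -0.025, -0.066, 0.542], [0.066, -0.002, -0.998, 0.989], [0.0, 0.0, 0.0, 1.0]]
wedge_heel [([296.2, 142.6], 0.92), ([405.7, 171.9], 0.89), ([278.2, 272.4], 0.65), ([474.1, 137.5], 0.58)]
gate_edge [([184.7, 185.5], 0.74)]
gate [([185.2, 183.7], 0.6)]
```

View pics/scene0.png

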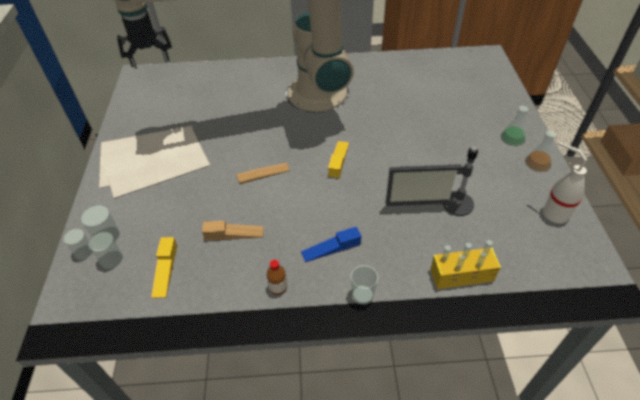

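View pics/top0.png

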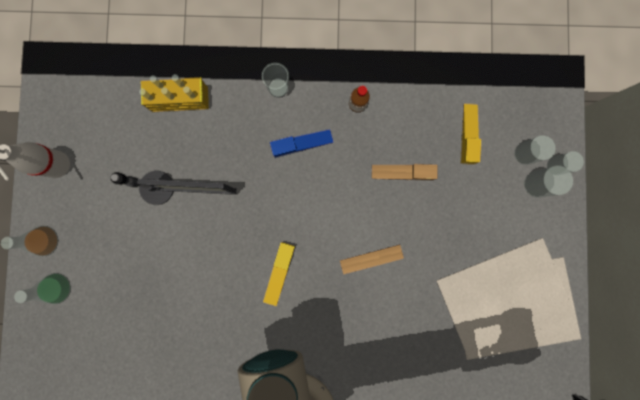

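The wooden heeled wedge is the orange-brown one: heel at top (425,172), tip at (373,172). The flat one is at top (372,260). The gate's stand is at top (157,187), with its free end near (235,188) in top and (389,200) in scene. The wedge tip already points at the gate. Next I'll fit models to the masks.

```bash
cat > h.py <<'E'
import numpy as np, cv2
from scipy.optimize import minimize
from plant import status, optics, ctrl, look_for, cut_out
def proj(c,P,p=None):
    p=p or optics.camera_params(c); P=np.atleast_2d(P)
    q=P@p['world_to_cam'][:3,:3].T+p['world_to_cam'][:3,3]
    return np.c_[p['fx']*q[:,0]/q[:,2]+p['cx'],p['fy']*q[:,1]/q[:,2]+p['cy']]
def ray(c,uv,z,p=None):
    p=p or optics.camera_params(c);T=np.asarray(p['world_to_cam']);R=T[:3,:3];o=-R.T@T[:3,3]
    d=R.T@np.array([(uv[0]-p['cx'])/p['fx'],(uv[1]-p['cy'])/p['fy'],1]);return o+d*(z-o[2])/d[2]
def place(M,x,y,yaw):
    c,s=np.cos(yaw),np.sin(yaw);return np.c_[x+c*M[:,0]-s*M[:,1],y+s*M[:,0]+c*M[:,1],M[:,2]]
def box(x0,x1,w,z0,z1): return np.array([[x,y,z] for x in(x0,x1) for y in(-w/2,w/2) for z in(z0,z1)])
WEDGE=[box(-.03,.03,.036,0,.04),np.array([[x,y,z] for y in(-.018,.018) for x,z in((.03,0),(.03,.024),(.13,0),(.13,.004))])]
GATE=[box(-.21,0,.016,.014,.159)]
def sil(c,parts,v,p,S=4):
    im=np.zeros((400*S,640*S),np.uint8)
    for M in parts:
        h=cv2.convexHull(((proj(c,place(M,*v),p)+.5)*S*16).astype(np.int32)); cv2.fillConvexPoly(im,h,255,shift=4)
    return cv2.resize(im,(640,400),interpolation=cv2.INTER_AREA)/255.
def fit(parts,masks,v0,step=(.01,.01,.1)):
    ps={c:optics.camera_params(c) for c in masks}
    f=lambda v:sum(np.abs(sil(c,parts,v,ps[c])-m).sum()/m.sum() for c,m in masks.items())
    v0=np.array(v0,float)
    for s in(1,.3):
        r=minimize(f,v0,method='Nelder-Mead',options=dict(initial_simplex=np.vstack([v0]+[v0+s*np.eye(3)[i]*step[i] for i in range(3)]),xatol=1e-4,fatol=1e-3)); v0=r.x
    return r.x,r.fun
def mask(c,thing,near):
    L=[d for d in cut_out(c,thing) if np.hypot(*(np.array(d['pixel'])-near))<40]
    return L[0]['region'] if L else None
E
cat > m.py <<'E'
from h import *
W,G={},{}
for c,wn,gn in(("scene",(235,231),(425,186)),("top",(405,172),(190,187))):
    im=optics.grab_frame(c);m=mask(c,"wedge_heel",wn);g=mask(c,"gate_edge",gn)
    for D,k in((W,m),(G,g)):
        if k is not None: D[c]=k.astype(float);print(c,k.sum())
    o=im.copy()
    for k,col in((m,(0,255,0)),(g,(0,0,255))):
        if k is not None:
            cs,_=cv2.findContours(k.astype(np.uint8),0,2);cv2.drawContours(o,cs,-1,col,1)
    if c=="scene": A=cv2.resize(o[130:260,180:500],None,fx=2.4,fy=2.4,interpolation=2)
    else: A2=cv2.resize(o[120:230,120:440],None,fx=2.4,fy=2.4,interpolation=2)
cv2.imwrite("pics/m.png",np.vstack([A,A2]))
h=ray("top",(425,172),.04);e=ray("top",(235,188),.1);print(h,e)
for c in W: print(c,fit(WEDGE,{c:W[c]},[h[0],h[1],np.pi/2]))
print(fit(WEDGE,W,[h[0],h[1],np.pi/2]))
for c in G: print(c,fit(GATE,{c:G[c]},[e[0],e[1],-np.pi/2]))
print(fit(GATE,G,[e[0],e[1],-np.pi/2]))
E
python3 m.py
```

```text
scene 939
scene 2941
top 971
[ 0.6195008  -0.31706732  0.04      ] [0.56160055 0.14718176 0.1       ]
scene (array([ 0.62074083, -0.31565643,  1.56711819]), np.float64(0.04550523084633214))
top (array([ 0.62159635, -0.3155227 ,  1.55889018]), np.float64(0.0472324872276408))
(array([ 0.62132162, -0.31557364,  1.55729515]), np.float64(0.11046312706613273))
scene (array([ 0.5611838 ,  0.16311967, -1.59448061]), np.float64(0.12345674073777761))
(array([ 0.5611838 ,  0.16311967, -1.59448061]), np.float64(0.12345674073777761))
```

View pics/m.png

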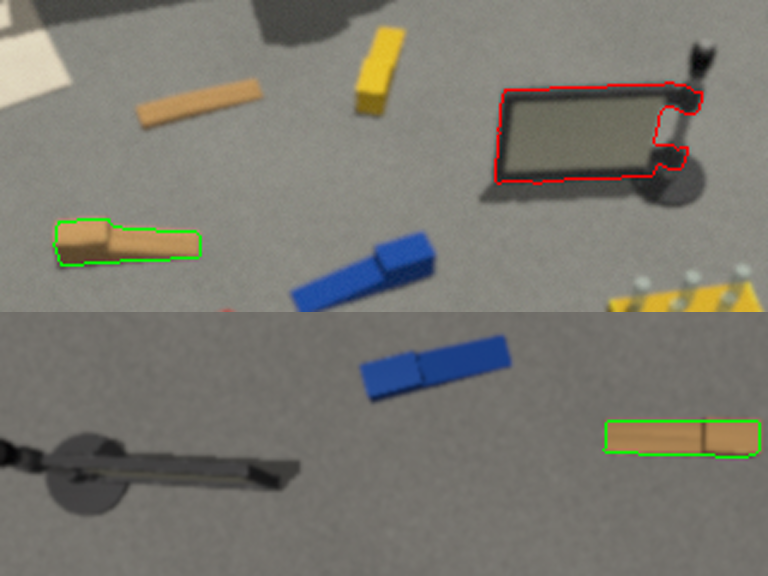

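```bash
cat > g.py <<'E'
from h import *
im=optics.grab_frame("scene");k=mask("scene","gate_edge",(425,186)).astype(float)
im2=optics.grab_frame("top")
p=optics.camera_params("scene")
def f(v):
    s=sil("scene",GATE,v,p);return np.abs(s-k)[:,:445].sum()/100
v=np.array([.561,.155,-1.58])
for s in(1,.3):
    r=minimize(f,v,method='Nelder-Mead',options=dict(initial_simplex=np.vstack([v]+[v+s*np.diag([.01,.01,.1])[i] for i in range(3)])));v=r.x
print(v,np.degrees(v[2]),r.fun)
# each contour edge by line fit
cs,_=cv2.findContours(k.astype(np.uint8),0,1);pts=max(cs,key=len)[:,0].astype(float)
def edge(sel,z):
    vx,vy,x0,y0=cv2.fitLine(pts[sel].astype(np.float32),cv2.DIST_HUBER,0,.01,.01).ravel()
    off=.5*np.sign(y0-187)
    A=[ray("scene",(u,y0+off*1+vy/vx*(u-x0)),z) for u in(392,445)]
    d=A[0]-A[1];print("line z",z,A[0][:2],"deg",np.degrees(np.arctan2(d[1],d[0])))
mid=(pts[:,0]>394)&(pts[:,0]<445)
edge(mid&(pts[:,1]>190),.014); edge(mid&(pts[:,1]<180),.159)
S=6;x0,y0=130,165;c=cv2.resize(im2[y0:y0+50,x0:x0+130],None,fx=S,fy=S,interpolation=2)
Q=((proj("top",place(GATE[0],*v))-[x0-.5,y0-.5])*S).astype(int)
d=c.copy()
for a,b in((0,2),(4,6),(5,7),(1,3),(1,5),(3,7),(0,4),(2,6),(4,5),(6,7)): cv2.line(d,Q[a].tolist(),Q[b].tolist(),(0,255,0) if a%2 else (0,0,255),1)
cv2.imwrite("pics/g.png",np.vstack([c,d])[:, :780])
E
python3 g.py
```

```text
[ 0.5621942   0.16383296 -1.57000256] -89.95452068806811 0.6481960784313725
line z 0.014 [0.56771749 0.18144837] deg -91.68700765840032
line z 0.159 [0.55615074 0.17037316] deg -89.41868540793732
```

View pics/g.png

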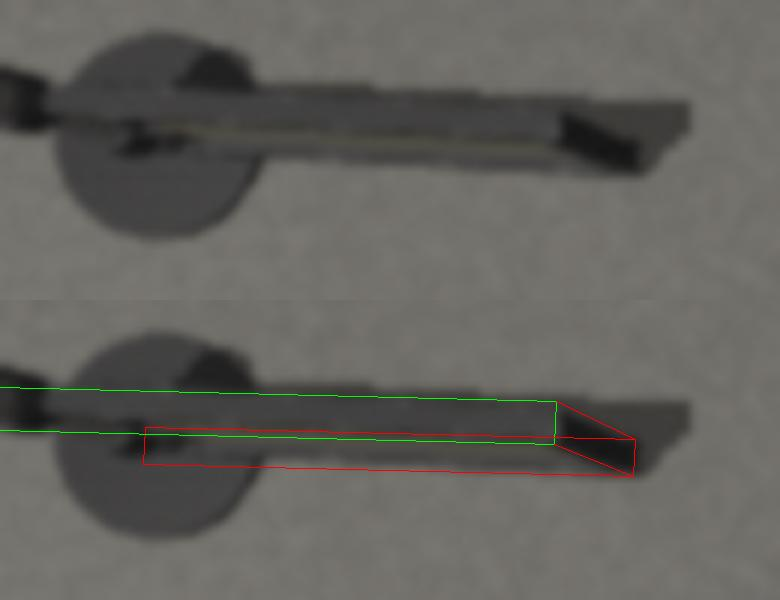

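The fitted wedge heel is at (0.621, -0.316), yaw 89.3°. The gate edge is at (0.562, 0.162), and the gate yaw is about -90.5°. In the zoom (g.png) the gate's end face runs from (562,115) to (636,172), and the model overlay agrees with that to about 2 mm. Moving now.

Request:
{"method": "carry_out", "body": {"plan": [{"x": 51,"y": -5,"z": 3,"rz": -73.3,"gripper": -1},{"x": 51,"y": -5,"z": 3,"rz": -73.3,"gripper": -1},{"x": 51,"y": -5,"z": 3,"rz": -73.3,"gripper": -1},{"x": 51,"y": -5,"z": 3,"rz": -73.3,"gripper": -1},{"x": 51,"y": -5,"z": 3,"rz": -73.3,"gripper": -1}]}}

```text
schema error: expected keys x, y, z, rx, ry, rz, gripper
```

```bash
cat > go.py <<'E'
import sys
from h import *
from scipy.spatial.transform import Rotation as R
def go(x,y,z,yaw):
    s=status.read_state();r=R.from_euler('xyz',s['ee_rot'],degrees=True)
    g=R.from_euler('xyz',[180,0,yaw],degrees=True)
    print('t',round(s['t'],2),np.round(s['tool_pos'],4),np.round(s['ee_rot'],2),'F',np.round(s['force'],1),'open',round(s['opening'],4))
    print('cm',np.round(r.inv().apply(np.array([x,y,z])-s['tool_pos'])*100,2),'rot',np.round((r.inv()*g).as_rotvec(degrees=True),2))
if __name__=="__main__": go(*map(float,sys.argv[1:]))
E
python3 go.py .6213 -.3156 .15 89.3
```

```text
t 0.85 [ 0.1445 -0.5047  0.2483] [179.99   0.    15.97] F [-0.   0.2  0.1] open 0.0854
cm [51.04 -5.07  9.83] rot [ 1.000e-02  1.000e-02 -7.333e+01]
```

Request:
{"method": "carry_out", "body": {"plan": [{"x": 51,"y": -5,"z": 3,"rx": 0,"ry": 0,"rz": -73.3,"gripper": -1},{"x": 51,"y": -5,"z": 3,"rx": 0,"ry": 0,"rz": -73.3,"gripper": -1},{"x": 51,"y": -5,"z": 3,"rx": 0,"ry": 0,"rz": -73.3,"gripper": -1},{"x": 51,"y": -5,"z": 3,"rx": 0,"ry": 0,"rz": -73.3,"gripper": -1},{"x": 51,"y": -5,"z": 3,"rx": 0,"ry": 0,"rz": -73.3,"gripper": -1}]}}

```text
t: 1.48
tool_pos: [0.4364, -0.389, 0.2301]
ee_rot: [180.0, 0.0, 70.0]
force: [0.6, -1.1, -0.3]
opening: 0.0852
```

```bash
python3 go.py .6213 -.3156 .15 89.3
```

```text
t 1.48 [ 0.4364 -0.389   0.2301] [1.7997e+02 2.0000e-02 7.0040e+01] F [ 0.6 -1.1 -0.3] open 0.0852
cm [13.22 14.87  8.01] rot [  0.02   0.03 -19.26]
```

Request:
{"method": "carry_out", "body": {"plan": [{"x": 13.2,"y": 14.9,"z": 6,"rx": 0,"ry": 0,"rz": -19.3,"gripper": -1},{"x": 13.2,"y": 14.9,"z": 6,"rx": 0,"ry": 0,"rz": -19.3,"gripper": -1},{"x": 13.2,"y": 14.9,"z": 6,"rx": 0,"ry": 0,"rz": -19.3,"gripper": -1},{"x": 13.2,"y": 14.9,"z": 6,"rx": 0,"ry": 0,"rz": -19.3,"gripper": -1},{"x": 13.2,"y": 14.9,"z": 6,"rx": 0,"ry": 0,"rz": -19.3,"gripper": -1}]}}

```text
t: 2.1
tool_pos: [0.6208, -0.3168, 0.1684]
ee_rot: [-179.9, -0.1, 89.1]
force: [-0.7, 0.5, -0.4]
opening: 0.0851
```

```bash
python3 go.py .6213 -.3156 .022 89.3; python3 - <<'E'
from h import *
p=optics.camera_params("wrist");im=optics.grab_frame("wrist")
for i in range(2):
    for a in proj("wrist",place(WEDGE[i],.6213,-.3156,1.557),p): cv2.circle(im,tuple(int(v) for v in np.round(a)),2,(0,255,0),-1)
cv2.imwrite("pics/w.png",im)
E
```

```text
t 2.1 [ 0.6208 -0.3168  0.1684] [-1.7989e+02 -6.0000e-02  8.9110e+01] F [-0.7  0.5 -0.4] open 0.0851
cm [ 0.11  0.08 14.64] rot [-0.11 -0.06 -0.19]
```

View pics/w.png

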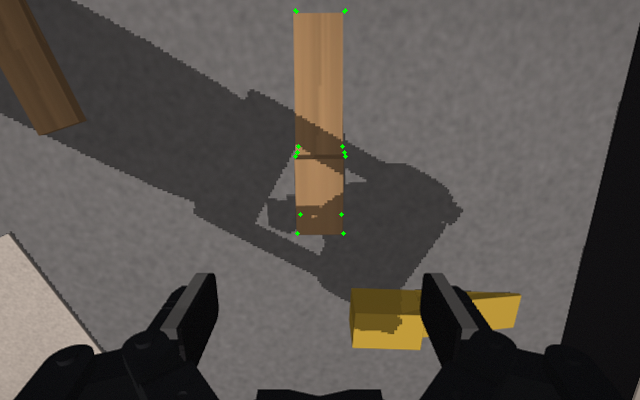

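The wrist view matches the model: wedge at columns 294–345, rows 12–235, heel below row 155. The yellow look-alike is well clear of the fingers. I'll descend and close.

Request:
{"method": "carry_out", "body": {"plan": [{"x": 0.1,"y": 0.1,"z": 4,"rx": 0,"ry": 0,"rz": -0.2,"gripper": -1},{"x": 0.1,"y": 0.1,"z": 9,"rx": 0,"ry": 0,"rz": -0.2,"gripper": -1},{"x": 0.1,"y": 0.1,"z": 12.5,"rx": 0,"ry": 0,"rz": -0.2,"gripper": -1},{"x": 0.1,"y": 0.1,"z": 14.2,"rx": 0,"ry": 0,"rz": -0.2,"gripper": -1},{"x": 0.1,"y": 0.1,"z": 14.6,"rx": 0,"ry": 0,"rz": -0.2,"gripper": -1}]}}

```text
t: 2.78
tool_pos: [0.6207, -0.3177, 0.0244]
ee_rot: [180.0, 0.0, 89.1]
force: [0.5, 0.2, 1.1]
opening: 0.0855
```

Request:
{"method": "carry_out", "body": {"plan": [{"x": 0,"y": 0,"z": 0,"rx": 0,"ry": 0,"rz": 0,"gripper": 1},{"x": 0,"y": 0,"z": 0,"rx": 0,"ry": 0,"rz": 0,"gripper": 1},{"x": 0,"y": 0,"z": 0,"rx": 0,"ry": 0,"rz": 0,"gripper": 1},{"x": 0,"y": 0,"z": 0,"rx": 0,"ry": 0,"rz": 0,"gripper": 1},{"x": 0,"y": 0,"z": 0,"rx": 0,"ry": 0,"rz": 0,"gripper": 1}]}}

```text
t: 3.4
tool_pos: [0.6219, -0.3174, 0.0257]
ee_rot: [179.9, 0.1, 89.2]
force: [-0.4, 0.2, 5.4]
opening: 0.0352
```

```bash
python3 go.py .5622 .06 .025 89.5
```

```text
t 3.4 [ 0.6219 -0.3174  0.0257] [1.7987e+02 8.0000e-02 8.9190e+01] F [-0.4  0.2  5.4] open 0.0352
cm [37.65 -6.51  0.  ] rot [ 0.13  0.08 -0.31]
```

Gripped (opening 35 mm). I'll lift 1 cm and carry it to a spot short of the gate.

Request:
{"method": "carry_out", "body": {"plan": [{"x": 0,"y": 0,"z": -1,"rx": 0,"ry": 0,"rz": 0,"gripper": 1},{"x": 5,"y": -1.1,"z": -1,"rx": 0,"ry": 0,"rz": -0.3,"gripper": 1},{"x": 10,"y": -2.2,"z": -1,"rx": 0,"ry": 0,"rz": -0.3,"gripper": 1},{"x": 15,"y": -3.3,"z": -1,"rx": 0,"ry": 0,"rz": -0.3,"gripper": 1},{"x": 19,"y": -4.2,"z": -1,"rx": 0,"ry": 0,"rz": -0.3,"gripper": 1}]}}

```text
t: 4.03
tool_pos: [0.5811, -0.1244, 0.0341]
ee_rot: [-180.0, -0.0, 89.5]
force: [0.3, -0.5, -0.9]
opening: 0.0352
```

Request:
{"method": "carry_out", "body": {"plan": [{"x": 4,"y": -0.9,"z": 0,"rx": 0,"ry": 0,"rz": 0,"gripper": 1},{"x": 8,"y": -1.7,"z": 0,"rx": 0,"ry": 0,"rz": 0,"gripper": 1},{"x": 11.5,"y": -2.3,"z": 0,"rx": 0,"ry": 0,"rz": 0,"gripper": 1},{"x": 11.5,"y": -2.3,"z": 0,"rx": 0,"ry": 0,"rz": 0,"gripper": 1},{"x": 11.5,"y": -2.3,"z": 0,"rx": 0,"ry": 0,"rz": 0,"gripper": 1}]}}

```text
t: 4.65
tool_pos: [0.56, -0.0117, 0.0342]
ee_rot: [180.0, 0.0, 89.5]
force: [0.1, -0.1, -1.5]
opening: 0.0352
```

```bash
python3 go.py .561 -.01 .025 89.5; cat > v.py <<'E'
import sys
from h import *
s=status.read_state();x,y=s['tool_pos'][:2]
o=[]
for c,(u0,v0,w,h,S) in dict(wrist=(0,0,640,300,1.25),top=(120,130,240,100,3.3)).items():
    p=optics.camera_params(c);im=optics.grab_frame(c)
    im=cv2.resize(im,None,fx=S,fy=S,interpolation=2)
    L=[((.562,.162,.014),(.564,.372,.014)),((.570,.162,.014),(.572,.372,.014)),((.554,.162,.014),(.556,.372,.014)),((.562,.162,.159),(.564,.372,.159)),((.5605,.0,0.0),(.562,.162,0.0))]
    for a,b in L:
        q=(proj(c,[a,b],p)+.5)*S
        if np.abs(q).max()<5000: cv2.line(im,*[tuple(int(t) for t in k) for k in q],(0,255,0),1)
    im=im[int(v0*S):int((v0+h)*S),int(u0*S):int((u0+w)*S)]
    o.append(cv2.resize(im,(800,int(im.shape[0]*800/im.shape[1]))))
o=np.vstack(o)[:600 if len(sys.argv)<3 else 600];cv2.imwrite(f"pics/{sys.argv[1]}.png",cv2.resize(np.vstack([o]),(800,600)) if o.shape[0]!=600 else o)
E
sed -i 's/\[:600 if len(sys.argv)<3 else 600\]//; s/cv2.imwrite(f"pics.*/k=600\/max(600,o.shape[0]);cv2.imwrite(f"pics\/{sys.argv[1]}.png",cv2.resize(o,None,fx=k,fy=k))/' v.py; python3 v.py v1
```

```text
t 4.65 [ 0.56   -0.0117  0.0342] [1.800e+02 2.000e-02 8.949e+01] F [ 0.1 -0.1 -1.5] open 0.0352
cm [0.17 0.1  0.92] rot [ 0.    0.02 -0.01]
```

View pics/v1.png

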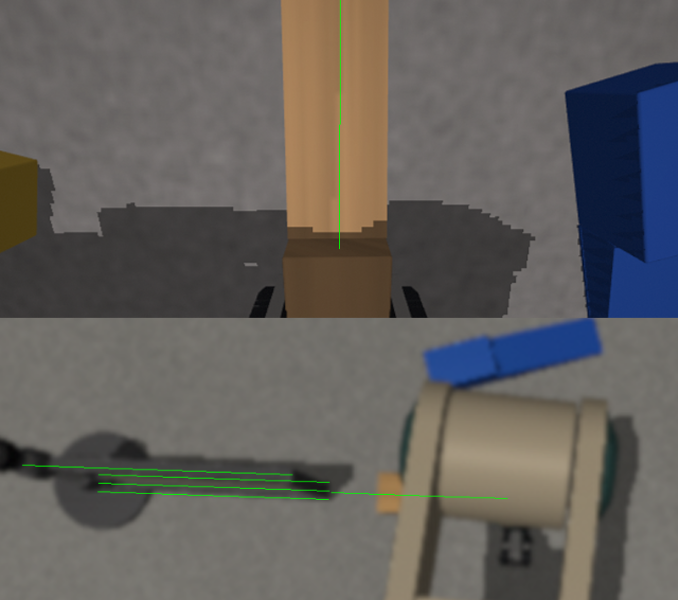

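The wedge axis lies on the green gate line in both views (wrist columns 282–390, line at 340; top: tip at (390,495), line to the edge at (330,491)). I'll lower it and slide it to just before contact.

Request:
{"method": "carry_out", "body": {"plan": [{"x": 0,"y": 0.1,"z": 0.5,"rx": 0,"ry": 0,"rz": 0,"gripper": 1},{"x": 0,"y": 0.1,"z": 0.9,"rx": 0,"ry": 0,"rz": 0,"gripper": 1},{"x": 2,"y": 0.1,"z": 0.9,"rx": 0,"ry": 0,"rz": 0,"gripper": 1},{"x": 4,"y": 0.1,"z": 0.9,"rx": 0,"ry": 0,"rz": 0,"gripper": 1},{"x": 6,"y": 0.1,"z": 0.9,"rx": 0,"ry": 0,"rz": 0,"gripper": 1}]}}

```text
t: 5.38
tool_pos: [0.562, 0.0496, 0.0257]
ee_rot: [179.9, 0.0, 89.5]
force: [-0.3, -3.2, 5.5]
opening: 0.0348
```

```bash
python3 go.py .5618 .06 .025 89.5; python3 g.py
```

```text
t 5.38 [0.562  0.0496 0.0257] [1.7991e+02 5.0000e-02 8.9490e+01] F [-0.3 -3.2  5.5] open 0.0348
cm [ 1.04 -0.03  0.07] rot [ 0.09  0.05 -0.01]
[ 0.56195896  0.16461168 -1.58021544] -90.53967560615281 0.7674901960784314
line z 0.014 [0.56804125 0.18139666] deg -91.39644235829518
line z 0.159 [0.55519588 0.17052569] deg -91.02407947536312
```

Request:
{"method": "carry_out", "body": {"plan": [{"x": 0.6,"y": 0,"z": 0,"rx": 0,"ry": 0,"rz": 0,"gripper": 1},{"x": 1.2,"y": 0,"z": 0,"rx": 0,"ry": 0,"rz": 0,"gripper": 1},{"x": 1.8,"y": 0,"z": 0,"rx": 0,"ry": 0,"rz": 0,"gripper": 1},{"x": 2.4,"y": 0,"z": 0,"rx": 0,"ry": 0,"rz": 0,"gripper": 1},{"x": 3.0,"y": 0,"z": 0,"rx": 0,"ry": 0,"rz": 0,"gripper": 1}]}}

```text
t: 6.15
tool_pos: [0.5622, 0.0791, 0.0257]
ee_rot: [179.9, 0.1, 89.5]
force: [-0.1, -5.5, 5.9]
opening: 0.0349
```

Request:
{"method": "carry_out", "body": {"plan": [{"x": 0.2,"y": 0,"z": 0,"rx": 0,"ry": 0,"rz": 0,"gripper": 1},{"x": 0.4,"y": 0,"z": 0,"rx": 0,"ry": 0,"rz": 0,"gripper": 1},{"x": 0.6,"y": 0,"z": 0,"rx": 0,"ry": 0,"rz": 0,"gripper": 1},{"x": 0.7,"y": 0,"z": 0,"rx": 0,"ry": 0,"rz": 0,"gripper": 1},{"x": 0.7,"y": 0,"z": 0,"rx": 0,"ry": 0,"rz": 0,"gripper": 1}]}}

```text
t: 6.78
tool_pos: [0.5623, 0.0842, 0.0257]
ee_rot: [179.9, 0.2, 89.5]
force: [-1.0, -11.8, 6.4]
opening: 0.0349
```

```bash
python3 go.py .562 .1 .025 89.5; python3 g.py
```

```text
t 6.78 [0.5623 0.0842 0.0257] [179.93   0.22  89.46] F [ -1.  -11.8   6.4] open 0.0349
cm [ 1.58 -0.05  0.06] rot [ 0.07  0.22 -0.04]
[ 0.56084808  0.16372788 -1.59717882] -91.51160540470718 0.6850588235294117
line z 0.014 [0.56695782 0.18156972] deg -92.51799854875308
line z 0.159 [0.55519588 0.17052569] deg -91.02407947536312
```

Contact was made near TCP y≈0.080, where the force rose to 12 N. Pushing on for about 12 mm.

Request:
{"method": "carry_out", "body": {"plan": [{"x": 0.3,"y": 0,"z": 0,"rx": 0,"ry": 0,"rz": 0,"gripper": 1},{"x": 0.6,"y": 0,"z": 0,"rx": 0,"ry": 0,"rz": 0,"gripper": 1},{"x": 0.8,"y": 0,"z": 0,"rx": 0,"ry": 0,"rz": 0,"gripper": 1},{"x": 1.0,"y": 0,"z": 0,"rx": 0,"ry": 0,"rz": 0,"gripper": 1},{"x": 1.2,"y": 0,"z": 0,"rx": 0,"ry": 0,"rz": 0,"gripper": 1}]}}

```text
t: 7.55
tool_pos: [0.5625, 0.0954, 0.0256]
ee_rot: [179.9, 0.3, 89.4]
force: [-0.5, -15.7, 6.6]
opening: 0.0356
```

```bash
python3 go.py .562 .1 .025 89.5; python3 g.py;  cat > l.py <<'E'
from h import *
im=optics.grab_frame("scene");k=mask("scene","gate_edge",(425,186)).astype(float);p=optics.camera_params("scene")
def f(v):
    G=[GATE[0]+[0,0,v[3]]];return np.abs(sil("scene",G,v[:3],p)-k)[:,:445].sum()/100
for z in(0,.004):
    v=np.array([.5615,.163,-1.58,z])
    for s in(1,.3): r=minimize(f,v,method='Nelder-Mead',options=dict(initial_simplex=np.vstack([v]+[v+s*np.diag([.005,.005,.05,.003])[i] for i in range(4)])));v=r.x
    print("lift fit",np.round(v,4),r.fun)
E
python3 l.py
```

```text
t 7.55 [0.5625 0.0954 0.0256] [179.93   0.29  89.43] F [ -0.5 -15.7   6.6] open 0.0356
cm [ 0.46 -0.06  0.06] rot [ 0.07  0.29 -0.07]
[ 0.55855261  0.16409115 -1.59814958] -91.5672261379427 0.6606274509803921
line z 0.014 [0.56631932 0.18167172] deg -91.67906343486847
line z 0.159 [0.55134015 0.17114161] deg -92.32435170014242Traceback (most recent call last):
  File "l.py", line 2, in <module>
    im=optics.grab_frame("scene");k=mask("scene","gate_edge",(425,186)).astype(float);p=optics.camera_params("scene")
                                    ^^^^^^^^^^^^^^^^^^^^^^^^^^^^^^^^^^^^^^^^^^
AttributeError: 'NoneType' object has no attribute 'astype'
```

```bash
python3 l.py; python3 - <<'E'
from h import *
a=cv2.imread("pics/top0.png");b=optics.grab_frame("top")
f=lambda i:cv2.resize(i[165:213,130:262],None,fx=6,fy=6,interpolation=2)
cv2.imwrite("pics/t2.png",np.vstack([f(a),f(b)]))
E
```

```text
lift fit [ 5.6040e-01  1.6460e-01 -1.5806e+00  7.0000e-04] 0.6638039215686274
lift fit [ 0.5627  0.1639 -1.5831  0.0037] 0.708156862745098
```

View pics/t2.png

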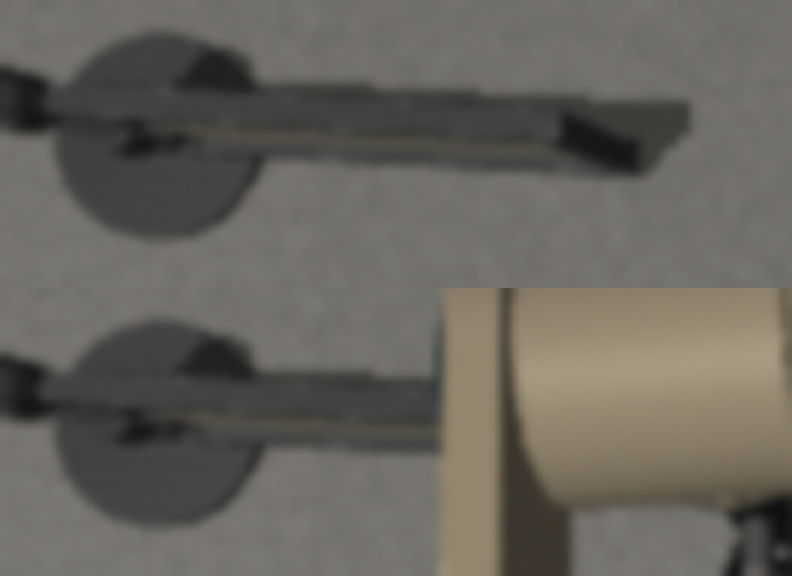

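The gate has not swung: its lower panel line at column 435 is at row 141 in both frames (429−288 in the new one). The scene shift therefore reads as about 3 mm of lift. I'll push 3 mm more, then release.

Request:
{"method": "carry_out", "body": {"plan": [{"x": 0.1,"y": 0,"z": 0,"rx": 0,"ry": 0,"rz": 0,"gripper": 1},{"x": 0.2,"y": 0,"z": 0,"rx": 0,"ry": 0,"rz": 0,"gripper": 1},{"x": 0.3,"y": 0,"z": 0,"rx": 0,"ry": 0,"rz": 0,"gripper": 1},{"x": 0.3,"y": 0,"z": 0,"rx": 0,"ry": 0,"rz": 0,"gripper": 1},{"x": 0.3,"y": 0,"z": 0,"rx": 0,"ry": 0,"rz": 0,"gripper": 1}]}}

```text
t: 8.57
tool_pos: [0.5626, 0.0984, 0.0257]
ee_rot: [179.9, 0.3, 89.4]
force: [-0.4, -15.3, 6.8]
opening: 0.0352
```

Request:
{"method": "carry_out", "body": {"plan": [{"x": 0,"y": 0,"z": 0,"rx": 0,"ry": 0,"rz": 0,"gripper": -0.3},{"x": 0,"y": 0,"z": 0,"rx": 0,"ry": 0,"rz": 0,"gripper": -1},{"x": 0,"y": 0,"z": 0,"rx": 0,"ry": 0,"rz": 0,"gripper": -1},{"x": 0,"y": 0,"z": 0,"rx": 0,"ry": 0,"rz": 0,"gripper": -1},{"x": 0,"y": 0,"z": 0,"rx": 0,"ry": 0,"rz": 0,"gripper": -1}]}}

```text
t: 9.2
tool_pos: [0.5618, 0.1009, 0.0249]
ee_rot: [-180.0, 0.0, 89.5]
force: [-0.5, -0.7, -0.3]
opening: 0.0854
```

Request:
{"method": "carry_out", "body": {"plan": [{"x": 0,"y": 0,"z": -2,"rx": 0,"ry": 0,"rz": 0,"gripper": -1},{"x": 0,"y": 0,"z": -5,"rx": 0,"ry": 0,"rz": 0,"gripper": -1},{"x": -4,"y": 0,"z": -10,"rx": 0,"ry": 0,"rz": 0,"gripper": -1},{"x": -9,"y": 0,"z": -14,"rx": 0,"ry": 0,"rz": 0,"gripper": -1},{"x": -14,"y": 0,"z": -16,"rx": 0,"ry": 0,"rz": 0,"gripper": -1}]}}

```text
t: 9.82
tool_pos: [0.5613, -0.0404, 0.1897]
ee_rot: [179.7, 0.0, 89.5]
force: [0.2, -0.0, -0.7]
opening: 0.0857
```

Request:
{"method": "carry_out", "body": {"plan": [{"x": -6,"y": 0,"z": -2,"rx": 0,"ry": 0,"rz": 0,"gripper": -1},{"x": -12,"y": 0,"z": -4,"rx": 0,"ry": 0,"rz": 0,"gripper": -1},{"x": -18,"y": 0,"z": -4,"rx": 0,"ry": 0,"rz": 0,"gripper": -1},{"x": -24,"y": 0,"z": -4,"rx": 0,"ry": 0,"rz": 0,"gripper": -1},{"x": -24,"y": 0,"z": -4,"rx": 0,"ry": 0,"rz": 0,"gripper": -1}]}}

```text
t: 10.45
tool_pos: [0.5574, -0.2832, 0.226]
ee_rot: [180.0, 0.1, 89.2]
force: [-1.0, 0.6, -0.7]
opening: 0.0855
```

```bash
python3 l.py; python3 - <<'E'
from h import *
status.read_state()
c="top";b=optics.grab_frame(c);L=cut_out(c,"wedge_heel");sc=optics.grab_frame("scene");L2=cut_out("scene","wedge_heel")
for n,LL,near in(("top",L,(240,188)),("scene",L2,(360,205))):
    q=[d for d in LL if np.hypot(*(np.array(d['pixel'])-near))<40]
    if q: print(n,q[0]['pixel'],ray(n,q[0]['pixel'],.03)); 
    if q and n=="top":
        # visible part only: heel end + sides; fit via extent
        ys,xs=np.nonzero(q[0]['region']);print(xs.min(),xs.max(),ys.min(),ys.max(),"heel back end at z.04:",ray("top",(xs.max()+.5,np.median(ys)),.0 ),ray("top",(xs.max()+.5,np.median(ys)),.04))
        print(fit(WEDGE,{"top":q[0]['region'].astype(float)},[.562,.1,1.56]))
a=cv2.imread("pics/top0.png")
f=lambda i:cv2.resize(i[165:213,130:292],None,fx=4.9,fy=4.9,interpolation=2)
s=cv2.resize(sc[150:228,330:492],None,fx=4.9,fy=4.9,interpolation=2)
o=np.vstack([f(a)[:110],f(b),s[:,:]]);cv2.imwrite("pics/f.png",o[:600])
E
```

```text
lift fit [ 0.5621  0.1617 -1.5772  0.0018] 0.6109803921568627
lift fit [ 0.5639  0.1612 -1.58    0.0046] 0.6241960784313725
top [252.5, 191.5] [0.56023364 0.11691379 0.03      ]
211 272 183 199 heel back end at z.04: [0.56274302 0.06953097 0.        ] [0.55938838 0.06517793 0.04      ]
(array([0.5629297 , 0.09945854, 1.56617918]), np.float64(0.4248877864398772))
scene [375.9, 207.6] [0.58380178 0.13210755 0.03      ]
```

View pics/f.png

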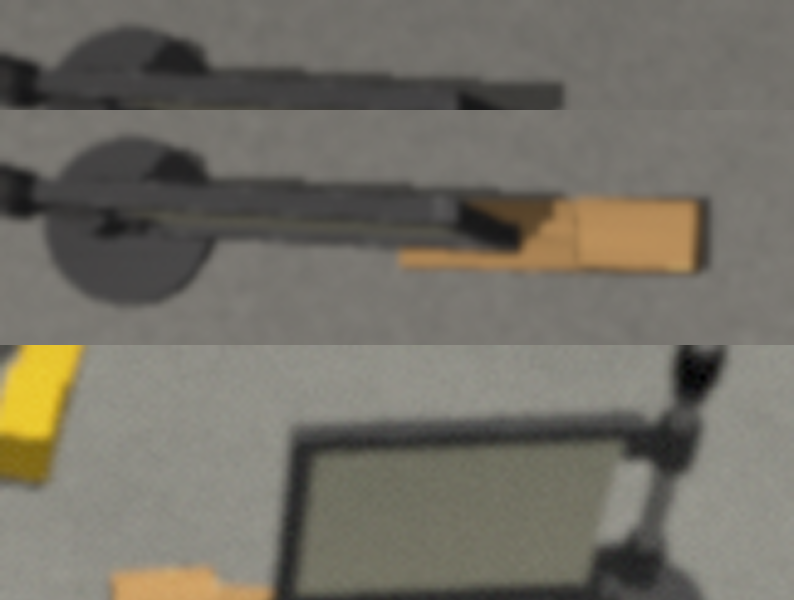

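The wedge sits under the free end: in the crop its tip is visible at (400,260) under the gate, the heel at (640,235), and the gate line is unchanged. Handing in.

```bash
python3 -c "
from plant import ctrl; print(ctrl.job_done())"
```

```text
the job is handed in; nothing more can be done
None
```

The thick wooden wedge with the raised heel is now jammed under the gate's free end. I gripped it by the heel, laid it on the bench in line with the gate and pushed it thin end first towards the hinge. I then let go, moved the arm away and handed the job in at about 11 s.

**Wedge position:** my last checks put the heel about 62 mm out from the gate's edge. It moved about 18 mm past first contact, which makes a lift of roughly 3.3–3.6 mm.

**Force:** the wrist read about 15–16 N along the push at the end. About 3 N of that was bench friction before contact, so I take the push itself as close to the expected 5–12 N. There was no sign of the 6 mm stop.

**Gate swing:** the before and after top views show the panel line unchanged, so I saw no swing.

**Where checks disagreed:** the camera-only fit of the lift was loose, giving 1.8 or 4.6 mm depending on the starting guess. It agrees with the travel figure only roughly. The gate yaw from single edge fits scattered by about 1–2°.

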